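Set a lock cover plate overhanging a surface block

TASK

Gently push the flat brass cover plate along the steel surface block until its end with the round hole overhangs the block's right-hand end (on the robot's right) by 40 mm, the plate lying flat and square to that end with its full width still over the block, ready for a screw from below. Only push it with the fingers, do not grip, lift or flick it, and leave the lock cylinders and the padlock where they are. Finish with the plate at rest and the robot clear of it.

Things in the scene. Friction and masses are not known exactly. Their poses are not given: they have to be found in the camera images.
- cover_plate: Thin flat brass plate lying loose on the surface block: 90 mm (x) by 140 mm (y) by 6 mm thick, 0.3 to 0.6 kg. Origin: centre of its underside. Its -y end, to the robot's right (within 0.5 rad), has a 14 mm round hole centred 21 mm from the end; a 30 mm square window is in its middle. Too wide to grip. It slides with dry friction under 1 to 6 N; push it squarely on its +y end face.
- plate_front (a point): Middle of the plate's leading (-y, round-hole) end face, half-way up its thickness (3 mm above the block's top). Axes as the plate's.
- plate_back (a point): Middle of the plate's trailing (+y) end face, the face to push on, half-way up its thickness (3 mm above the block's top). Axes as the plate's.
- surface_block: Low grey cast-iron surface block with a ground steel top, fixed to the desk; 200 mm (x) by 250 mm (y, its length) by 40 mm high. Origin at the centre of its underside, on the desk. +x points away from the robot, -y to the robot's right, turned by up to about 0.25 rad.
- block_edge (a point): Middle of the top edge of the block's right-hand (-y) end, 40 mm above the desk, 125 mm from the block's centre; axes as the block's. The overhang is how far plate_front lies beyond it along the block's -y.
- steel_lock_cylinder: Silver lock cylinder lying on the surface block beside the cover plate, 37 x 72 x 17 mm; to be left alone. Origin at the centre of its underside.
- brass_lock_cylinder: Brass-coloured lock cylinder lying on the desk off the left end of the block, 37 x 64 x 17 mm; to be left alone. Origin at the centre of its underside.
- padlock: Brass padlock lying flat on the desk off the right end of the block, 67 x 40 x 15 mm; to be left alone. Origin at the centre of its underside.
- upright_cylinder: Round brass lock cylinder standing on end on the desk off the left end of the block, 30 mm across, 70 mm tall; to be left alone. Origin at the centre of its underside.
Not all that is in view belongs to the job. Several things have the shape of the cover_plate; the one meant has the colours described above.

How it is judged:
By the outcome, as a careful person would: the job done as asked, in the order asked, and still so for the second after the job is handed in, with the robot touching nothing.
It also fails if it takes over 40 s, if anything falls off the work surface, if the arm or the gripper's body presses on something with over 40 N, if the wrist force passes 120 N, or if a joint passes its speed limit or range.

ROBOT

A 6-joint arm with a two-finger parallel gripper is mounted at the origin on a cart in front of the work surface, level with it; the furniture and walls round the work are solid. World frame = base frame: x ahead of the robot, y to its left, z up, the work surface at z = 0. Lengths are in m, angles in rad, forces in N, time in s.
With the tool pointing down it reaches from about 0.35 to 0.775 m from the base axis. Payload 5.5 kg.
Tool frame: the origin (TCP) lies midway between the tips of the shut fingers; the grasp point (between the pads) lies 19 mm behind it; z points along the fingers, y is the line along which they close (so a half turn about z gives the same grasp; the last joint's range is limited). The gripper opens to 85 mm and grips with 20 to 120 N. Pads are 22 mm wide; open, the fingers measure 114 mm over their backs; the gripper's body (76 mm by 85 mm) begins 54 mm behind the grasp point. The pads swing forward as they close: fully open they stand 13 mm farther back than shut.
Start: joints at [-1.343, 0.313, 0.046, 1.304, 0, 1.431], TCP at [0.207, -0.537, 0.231] pointing down, gripper open.
Joint ranges: [-2.76, 2.76], [-0.86, 1.69], [-1.03, 1.26], [-2.2, 2.34], [-1.47, 1.5], [-3.14, 3.14]. Speed limits (rad/s): [2.57, 2.57, 3.14, 3.14, 3.14, 3.14].

INTERFACE

Orientations are given as a unit quaternion [w, x, y, z].
In Python, from station import r, camera, get_calibration gives the robot as it stands.
- The arm moves only by the shell command python3 -m handwheel 'ROWS' [FORCE]. ROWS is JSON, a list of rows, each a list of 3 entries, a list of its own where there are three numbers: the opening, from -1 (shut) to 1 (fully open), then the shift along the world's x, y, z in units of 40 mm (1.0 is 40 mm), then the turn about the world's z in units of 0.1 rad (1.0 is 0.1 rad). In form: [[jaw, [x, y, z], yaw], ...]. A call has 1 to 5 rows; each row shifts and turns the commanded pose from where the row before left it; what a row does not reach is not made up. A row lasts 1/8 s, in which the tool goes at most 62.5 mm and 10.7 degrees, less where a joint would pass 70% of its speed; a pose out of reach is approached as far as the arm can. A call with a number of a shift or a turn outside -1 to 1 is refused whole. A call with a gripper value outside its range is refused whole. The fingers move at their own pace and stop on an object; FORCE is the grip in N (left out, the last holds). Time passes only in rows, so rows that do not move let the fingers close. It gives the time, the measured TCP pose, the force, the opening and the grip force at its end, in the units of the state.
- r.state(): the state, without advancing time (a new reading comes with each control period).
- camera(name): name is "scene" or "top" or "wrist"; returns the picture (420x560x3 uint8, red, green, blue); there is no depth.
- get_calibration(name): a dict with "fx", "fy", "cx", "cy" (pixels), "pose" (4x4, takes a point from camera to world coordinates). Camera axes: x right, y down, z forward; pixel columns grow to the right and rows downward; lengths in m; the calibration is good to about 2 mm. A picture is of the moment at which its call begins: read the wrist's pose just before it. get_calibration takes no time and is no camera call; for the wrist camera it gives the pose at the moment of the call.
- r.close_job(): hands the job in; it is judged then, once.
The state is a dict: "time_s": time; "q": joint angles; "dq": joint speeds; "joint_torque": joint torques, N m; "tool_pos": TCP position; "ee_rot": TCP orientation; "wrist_force": force on the tool from outside, world axes, zero at the start; "ft_torque": the same for the moment, N m; "grip_width": finger opening in m; "grip_force": force on a finger pad.
Only numpy, scipy, OpenCV 4.12 (cv2) and the standard library are available. Lean on these libraries where they do the work, as an engineer would, in place of code of your own. Each camera call takes 0.05 s, during which the arm holds its last target. There are 200 camera calls.

## Working session

There is one attempt and no reset: what is moved stays moved. The work goes in short steps, Python scripts to look and compute and a shell command to move; the robot and the scene stay as the last step left them, time stands still between calls to the robot, and variables do not carry over. Pictures are saved under pics/ and viewed, at most 10 in all, crops included, and the job is handed in when it is done.

```bash
ls; mkdir -p pics; python3 - <<'E'
from station import r,camera,get_calibration
import cv2,numpy as np
for n in("top","scene"):
    im=camera(n); cv2.imwrite(f"pics/{n}0.png",im[:,:,::-1]); c=get_calibration(n); print(n,c["fx"],c["cx"],c["cy"],np.round(c["pose"],3).tolist())
s=r.state();print(s["time_s"],s["tool_pos"],s["ee_rot"])
E
```

```text
pics
top 435.76273641372984 280.91025302922276 208.94163538258607 [[-0.105, -0.972, 0.211, 0.325], [-0.994, 0.104, -0.015, 0.092], [-0.008, -0.211, -0.977, 0.921], [0.0, 0.0, 0.0, 1.0]]
scene 445.11796006957866 283.32139932849384 209.42391199965908 [[-0.798, -0.289, 0.529, 0.031], [-0.602, 0.345, -0.72, 0.751], [0.025, -0.893, -0.45, 0.486], [0.0, 0.0, 0.0, 1.0]]
0.1 [ 0.20663018 -0.5360929   0.23048951] [-8.37066689e-04  9.83137320e-01  1.82866912e-01 -3.77440491e-05]
```

View pics/top0.png

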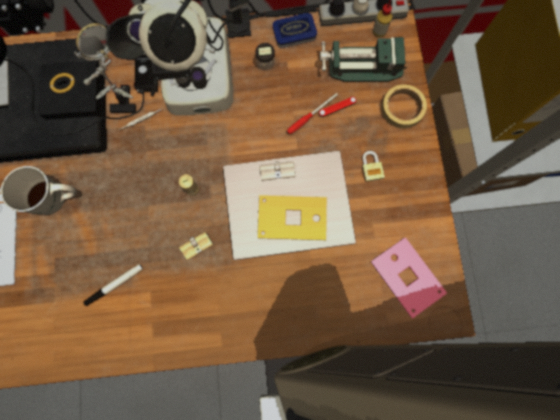

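View pics/scene0.png

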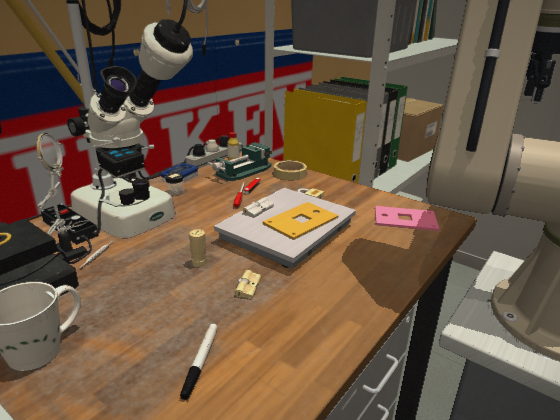

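Top view: the yellow plate is at (292,218) on the white-grey block, with its hole at (316,218) towards the right. A plate of the same shape, but pink, lies on the desk at (408,278). The yellow one fits, being brass coloured and on the block. The silver cylinder is at (278,170), the padlock at (373,166), the upright cylinder at (186,182) and the brass cylinder at (196,246).

```bash
cat > h.py <<'E'
from station import r,camera,get_calibration
import cv2,numpy as np
def ray(c,uv,z):
    uv=np.atleast_2d(np.array(uv,float)); P=np.array(c["pose"])
    d=np.c_[(uv[:,0]-c["cx"])/c["fx"],(uv[:,1]-c["cy"])/c["fy"],np.ones(len(uv))]@P[:3,:3].T
    return (P[:3,3]+d*((z-P[2,3])/d[:,2])[:,None])[:,:2]
def rect(c,mask,z):
    n=max(cv2.findContours(mask,cv2.RETR_EXTERNAL,cv2.CHAIN_APPROX_NONE)[0],key=cv2.contourArea)
    p=ray(c,n[:,0,:],z); R=cv2.minAreaRect((p*1000).astype(np.float32))
    b=cv2.boxPoints(R)/1000; L=max([b[1]-b[0],b[2]-b[1]],key=np.linalg.norm); L=L/np.linalg.norm(L)
    L=L if L[1]>0 else -L   # unit +y axis
    return np.array(R[0])/1000,np.array(R[1]),np.arctan2(-L[0],L[1]),b
def masks(im):
    hsv=cv2.cvtColor(im,cv2.COLOR_RGB2HSV)
    pl=cv2.inRange(hsv,(20,170,120),(32,255,255)); 
    bl=cv2.inRange(hsv,(0,0,130),(180,60,255))
    return pl,bl
def measure(name="top",roi=(140,265,215,365),im=None):
    im=camera(name) if im is None else im; c=get_calibration(name); pl,bl=masks(im)
    k=np.zeros_like(pl); k[roi[0]:roi[1],roi[2]:roi[3]]=255; pl&=k; bl=(bl|pl)&k
    bl=cv2.morphologyEx(bl,cv2.MORPH_CLOSE,np.ones((5,5)))
    return rect(c,pl,.046),rect(c,bl,.040)
def over(P,B):
    a=B[2]; y=np.array([-np.sin(a),np.cos(a)]); x=np.array([np.cos(a),np.sin(a)])
    fr=P[0]-.07*np.array([-np.sin(P[2]),np.cos(P[2])]); d=fr-(B[0]-.125*y)
    return -d@y, d@x, P[2]-a
E
python3 - <<'E'
from h import *
im=camera("top"); P,B=measure(im=im)
print("plate",P,"\nblock",B,"\nover,x,dyaw",over(P,B))
u=np.array([-np.sin(P[2]),np.cos(P[2])]); print("back",P[0]+.07*u)
c=get_calibration("top")
print("upright top",ray(c,[[186,180]],.07),"brasscyl",ray(c,[[196,246]],.017),"steel",ray(c,[[278,170]],.057))
cv2.imwrite("pics/crop.png",cv2.resize(im[130:310,170:460,::-1],None,fx=2.6,fy=2.6,interpolation=2))
E
```

```text
Traceback (most recent call last):
  File "h.py", line 22, in measure
    return rect(c,pl,.046),rect(c,bl,.040)
           ~~~~^^^^^^^^^^^
  File "h.py", line 8, in rect
    n=max(cv2.findContours(mask,cv2.RETR_EXTERNAL,cv2.CHAIN_APPROX_NONE)[0],key=cv2.contourArea)
ValueError: max() iterable argument is empty
```

```bash
python3 - <<'E'
from h import *
im=cv2.imread("pics/top0.png")[:,:,::-1].copy(); h=cv2.cvtColor(im,cv2.COLOR_RGB2HSV)
for v,u in[(205,270),(230,300),(235,265),(190,240),(165,330),(250,300),(220,370),(280,300),(220,215),(150,280)]: print(u,v,h[v,u])
E
sed -i 's/(20,170,120),(32/(15,130,120),(32/' h.py
python3 - <<'E'
from h import *
im=cv2.imread("pics/top0.png")[:,:,::-1].copy(); P,B=measure(im=im)
print("plate",P,"\nblock",B,"\nover,x,dyaw",over(P,B))
u=np.array([-np.sin(P[2]),np.cos(P[2])]); print("back",P[0]+.07*u)
c=get_calibration("top")
print("upright top",ray(c,[[186,180]],.07),"brasscyl",ray(c,[[196,246]],.017),"steel",ray(c,[[278,170]],.057))
cv2.imwrite("pics/crop.png",cv2.resize(im[130:310,170:460,::-1],None,fx=2.6,fy=2.6,interpolation=2))
E
```

```text
270 205 [ 25 161 212]
300 230 [ 26 162 211]
265 235 [ 26 152 210]
240 190 [ 16  36 212]
330 165 [ 18  39 207]
300 250 [ 19  46 173]
370 220 [ 14 148 145]
300 280 [ 14 152  94]
215 220 [ 15 117 152]
280 150 [ 13 150 167]
plate (array([0.49528812, 0.05786978]), array([136.07597351,  86.9237442 ]), np.float32(-0.13530041), array([[ 0.44304597, -0.00368392],
       [ 0.5291753 , -0.01540887],
       [ 0.5475303 ,  0.11942349],
       [ 0.46140093,  0.13114844]], dtype=float32)) 
block (array([0.51219336, 0.04895319]), array([299.45397949, 237.42573547]), np.float32(-0.019210162), array([[ 0.39062628, -0.09846584],
       [ 0.62800825, -0.1030265 ],
       [ 0.63376045,  0.19637221],
       [ 0.3963785 ,  0.20093288]], dtype=float32)) 
over,x,dyaw (np.float64(-0.0640613724889583), np.float64(-0.02518147859389546), np.float32(-0.11609025))
back [0.50473028 0.12723005]
upright top [[0.58943292 0.26413412]] brasscyl [[0.46067974 0.26248711]] steel [[0.59456825 0.07588168]]
```

View pics/crop.png

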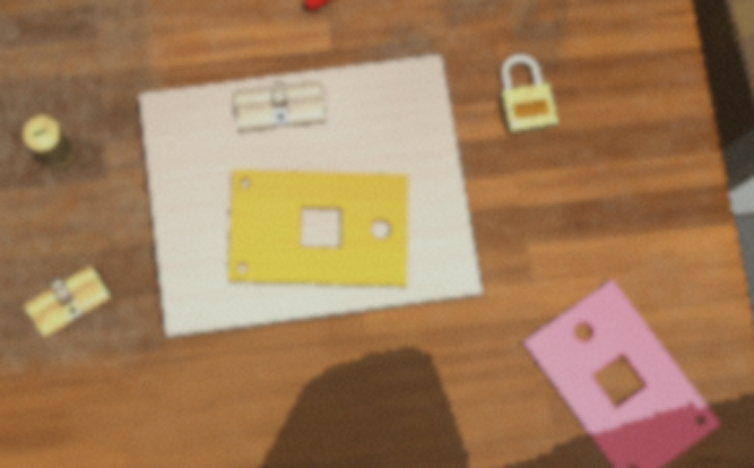

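The crop confirms it: the yellow plate, with the hole on its right, on the block. The pink decoy is on the desk. I'll fix the block mask.

```bash
sed -i 's/(15,130,120),(32/(21,120,120),(32/' h.py
cat > m.py <<'E'
from h import *
import sys
im=cv2.imread(sys.argv[1])[:,:,::-1].copy() if len(sys.argv)>1 else camera("top"); P,B=measure(im=im)
print("plate",P[:3],"\nblock",B[:3],"\nover,x,dyaw",over(P,B))
for n,a in(("plate",P[2]),("block",B[2])): print(n,"dir +y",-np.sin(a),np.cos(a))
u=np.array([-np.sin(P[2]),np.cos(P[2])]); print("back",P[0]+.07*u)
E
python3 m.py pics/top0.png
```

```text
plate (array([0.49520819, 0.05807297]), array([136.85473633,  87.69680786]), np.float32(-0.13650292)) 
block (array([0.52581824, 0.06332231]), array([200.10591125, 250.42282104]), np.float32(0.029602211)) 
over,x,dyaw (np.float64(-0.05162241429536383), np.float64(-0.042325970365104534), np.float32(-0.16610514))
plate dir +y 0.1360794 0.9906979
block dir +y -0.029597888 0.9995619
back [0.50473375 0.12742182]
```

```bash
python3 -m handwheel '[[0,[0.4,0.97,0],0.69],[0,[0.4,0.97,0],0.69],[0,[0.4,0.97,0],0.69],[0,[0.4,0.97,0],0.69],[0,[0.4,0.97,0],0.69]]'
```

```text
time_s: 0.78
tool_pos: [0.287, -0.3411, 0.2311]
ee_rot: [-0.0, 0.937, 0.35, 0.0]
wrist_force: [-0.2, -0.3, 0.2]
grip_width: 0.0428
grip_force: 0.0
```

```bash
python3 -m handwheel '[[0,[0.4,0.97,0],0.69],[0,[0.4,0.97,0],0.69],[0,[0.4,0.97,0],0.69],[0,[0.4,0.97,0],0.69],[0,[0.4,0.97,0],0.69]]'
```

```text
time_s: 1.4
tool_pos: [0.367, -0.1472, 0.2312]
ee_rot: [0.0, 0.863, 0.505, 0.0]
wrist_force: [0.6, 0.3, -0.3]
grip_width: 0.043
grip_force: 0.0
```

```bash
python3 -m handwheel '[[0,[0.4,0.97,0],0.69],[0,[0.4,0.97,0],0.69],[0,[0.4,0.97,0],0.69],[0,[0.4,0.97,0],0.69],[0,[0.4,0.97,0],0.69]]'
```

```text
time_s: 2.02
tool_pos: [0.447, 0.0468, 0.2312]
ee_rot: [0.0, 0.763, 0.646, -0.0]
wrist_force: [0.9, -0.7, -0.1]
grip_width: 0.0427
grip_force: 0.0
```

```bash
python3 -m handwheel '[[0,[0.4,0.97,0],0.69],[0,[0.4,0.97,0],0.69],[0,[0.4,0.97,0],0.6],[0,[0,0,0],0],[0,[0,0,0],0]]'
```

```text
time_s: 2.65
tool_pos: [0.4942, 0.1616, 0.2309]
ee_rot: [-0.0, 0.696, 0.718, -0.001]
wrist_force: [-0.3, 0.0, -0.8]
grip_width: 0.0426
grip_force: 0.0
```

```bash
python3 -m handwheel '[[0,[0.05,0,-0.9],0],[0,[0,0,-0.9],0],[0,[0,0,-0.9],0],[0,[0,0,-0.9],0],[0,[0,0,-0.6],0]]'; python3 -m handwheel '[[0,[0,0,-0.2],0],[0,[0,0,-0.15],0],[0,[0,0,0],0]]'
python3 - <<'E'
from h import *
cv2.imwrite("pics/s1.png",cv2.resize(camera("scene")[150:300,180:380,::-1],None,fx=4,fy=4,interpolation=2))
E
```

```text
time_s: 3.28
tool_pos: [0.4954, 0.1602, 0.0618]
ee_rot: [-0.0, 0.697, 0.717, -0.001]
wrist_force: [-0.4, -0.0, 0.5]
grip_width: 0.0427
grip_force: 0.0
time_s: 3.65
tool_pos: [0.4972, 0.1616, 0.0499]
ee_rot: [0.0, 0.697, 0.717, 0.0]
wrist_force: [-0.5, 0.4, -0.5]
grip_width: 0.0423
grip_force: 0.0
```

View pics/s1.png

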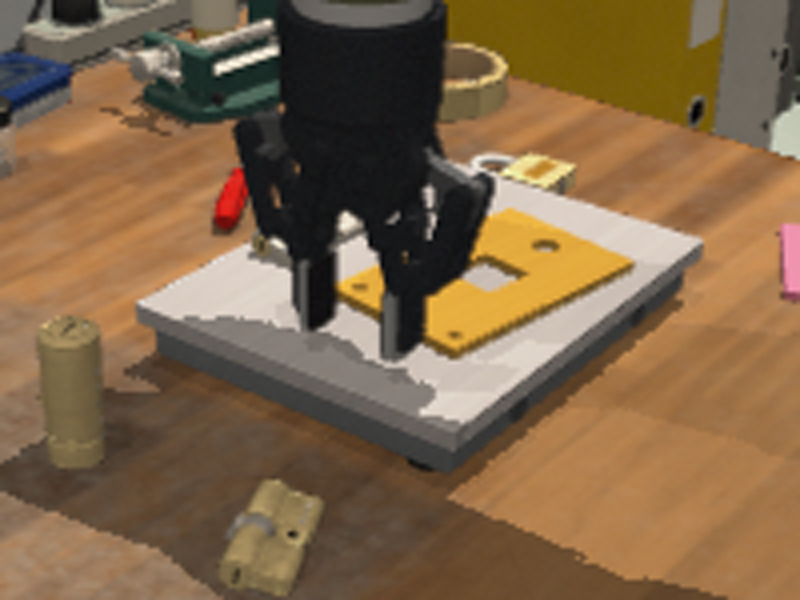

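The fingers stand on either side behind the plate's end (crop pixels (318,325) and (400,355)), clear of both cylinders. Next I'll feel for the block top.

```bash
for i in 1; do python3 -m handwheel '[[0,[0,0,-0.1],0],[0,[0,0,0],0]]'|grep -E "pos|wrist";done; python3 -m handwheel '[[0,[0,0,-0.05],0],[0,[0,0,0],0]]'|grep -E "pos|wrist"; python3 -m handwheel '[[0,[0,0,-0.05],0],[0,[0,0,0],0]]'|grep -E "pos|wrist"
```

```text
tool_pos: [0.4968, 0.1619, 0.0454]
wrist_force: [0.3, 0.7, -0.5]
tool_pos: [0.4966, 0.1618, 0.0432]
wrist_force: [-0.3, -0.2, -0.2]
tool_pos: [0.4966, 0.1618, 0.0411]
wrist_force: [-1.1, -0.8, 0.4]
```

```bash
python3 -m handwheel '[[0,[0,0,-0.04],0],[0,[0,0,0],0]]'|grep -E "pos|wrist"; python3 -m handwheel '[[0,[0,0,-0.04],0],[0,[0,0,0],0]]'|grep -E "pos|wrist"
```

```text
tool_pos: [0.4966, 0.1618, 0.0396]
wrist_force: [0.1, -1.3, 0.1]
tool_pos: [0.4969, 0.1618, 0.0382]
wrist_force: [0.0, 0.3, 0.8]
```

```bash
python3 -m handwheel '[[0,[0,0,-0.03],0],[0,[0,0,0],0]]'|grep -E "pos|wrist"; python3 -m handwheel '[[0,[0,0,-0.03],0],[0,[0,0,0],0]]'|grep -E "pos|wrist"
```

```text
tool_pos: [0.4969, 0.1618, 0.0381]
wrist_force: [-3.0, -0.6, 10.8]
tool_pos: [0.4969, 0.1618, 0.0381]
wrist_force: [-5.5, -1.1, 21.7]
```

```bash
python3 -m handwheel '[[0,[0,0,0.11],0],[0,[0.005,-0.15,0],0],[0,[0.005,-0.15,0],0],[0,[0,0,0],0]]'; python3 -m handwheel '[[0,[0.003,-0.1,0],0],[0,[0.003,-0.1,0],0],[0,[0.003,-0.1,0],0],[0,[0.003,-0.1,0],0],[0,[0.003,-0.1,0],0]]'
```

```text
time_s: 5.95
tool_pos: [0.4969, 0.1492, 0.0397]
ee_rot: [-0.0, 0.697, 0.717, -0.0]
wrist_force: [0.7, -0.7, -0.7]
grip_width: 0.0428
grip_force: 0.0
time_s: 6.58
tool_pos: [0.4975, 0.1297, 0.04]
ee_rot: [-0.0, 0.696, 0.718, -0.0]
wrist_force: [-0.8, 1.4, -1.1]
grip_width: 0.0425
grip_force: 1.1
```

```bash
python3 -m handwheel '[[0,[0.003,-0.1,0],0],[0,[0.003,-0.1,0],0],[0,[0.003,-0.1,0],0],[0,[0.003,-0.1,0],0],[0,[0.003,-0.1,0],0]]'; python3 -m handwheel '[[0,[0.003,-0.1,0],0],[0,[0.003,-0.1,0],0],[0,[0.003,-0.1,0],0],[0,[0.003,-0.1,0],0],[0,[0.003,-0.1,0],0]]'
python3 - <<'E'
from h import *
cv2.imwrite("pics/s2.png",cv2.resize(camera("scene")[150:300,180:380,::-1],None,fx=4,fy=4,interpolation=2))
E
```

```text
time_s: 7.2
tool_pos: [0.4983, 0.1095, 0.0401]
ee_rot: [0.0, 0.696, 0.718, -0.0]
wrist_force: [-0.4, 2.1, -1.1]
grip_width: 0.0426
grip_force: 1.0
time_s: 7.82
tool_pos: [0.499, 0.0896, 0.0401]
ee_rot: [0.0, 0.696, 0.718, 0.0]
wrist_force: [0.4, 1.7, -1.5]
grip_width: 0.0427
grip_force: 1.1
```

View pics/s2.png

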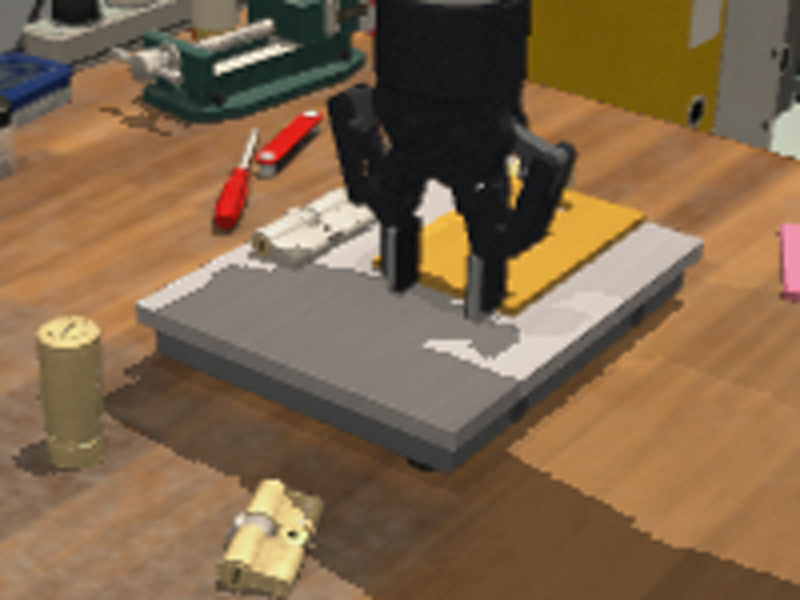

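The plate has squared up against both fingers and is clear of the silver cylinder. Pushing on, then a check from the top.

```bash
python3 -m handwheel '[[0,[0.003,-0.1,0],0],[0,[0.003,-0.1,0],0],[0,[0.003,-0.1,0],0],[0,[0.003,-0.1,0],0],[0,[0.003,-0.1,0],0]]'; python3 -m handwheel '[[0,[0.003,-0.1,0],0],[0,[0.003,-0.1,0],0],[0,[0.003,-0.05,0],0],[0,[0,0,0],0]]'
python3 - <<'E'
from h import *
cv2.imwrite("pics/t2.png",cv2.resize(camera("top")[130:310,170:460,::-1],None,fx=2.6,fy=2.6,interpolation=2))
E
```

```text
time_s: 8.5
tool_pos: [0.4996, 0.0696, 0.0402]
ee_rot: [0.0, 0.696, 0.718, 0.0]
wrist_force: [0.8, 2.6, -1.3]
grip_width: 0.0426
grip_force: 1.2
time_s: 9.0
tool_pos: [0.5, 0.0594, 0.0401]
ee_rot: [0.0, 0.697, 0.717, -0.0]
wrist_force: [0.1, 0.9, -0.4]
grip_width: 0.0428
grip_force: 0.5
```

View pics/t2.png

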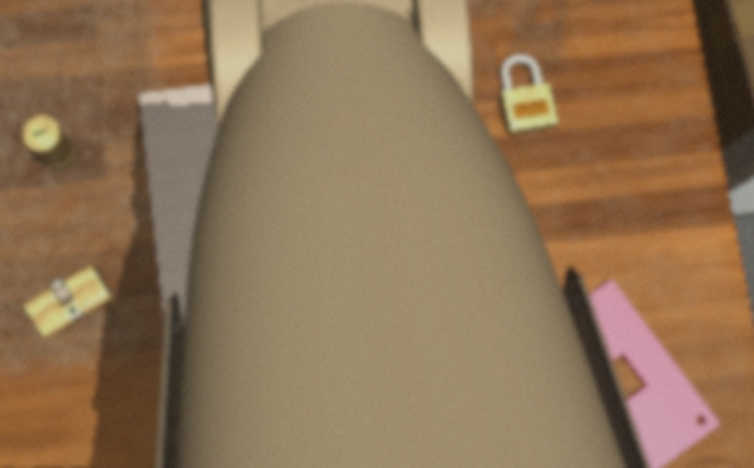

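The arm hides the plate from the top camera. I'll back off, rise and use the wrist camera.

```bash
python3 -m handwheel '[[0,[0,0.2,0],0],[0,[0,0.4,0],0],[0,[0,0,0.9],0],[0,[0,0,1],0],[0,[0,0,1],0]]'|tail -5; python3 -m handwheel '[[0,[0,0,1],0],[0,[0,0,0.6],0],[0,[0,0,0],0]]'|head -2
python3 - <<'E'
from h import *
c=get_calibration("wrist");im=camera("wrist"); cv2.imwrite("pics/w1.png",im[:,:,::-1]);print(np.round(c["pose"],3).tolist(),c["fx"])
import pickle;pickle.dump(c,open("w1.pkl","wb"))
E
```

```text
tool_pos: [0.4996, 0.0849, 0.1573]
ee_rot: [0.0, 0.696, 0.718, -0.0]
wrist_force: [0.9, 0.4, -0.4]
grip_width: 0.0424
grip_force: 0.0
time_s: 10.05
tool_pos: [0.5012, 0.0848, 0.2222]
[[0.999, 0.03, 0.012, 0.499], [0.032, -0.965, -0.259, 0.151], [0.004, 0.259, -0.966, 0.364], [0.0, 0.0, 0.0, 1.0]] 298.1413017887145
```

View pics/w1.png

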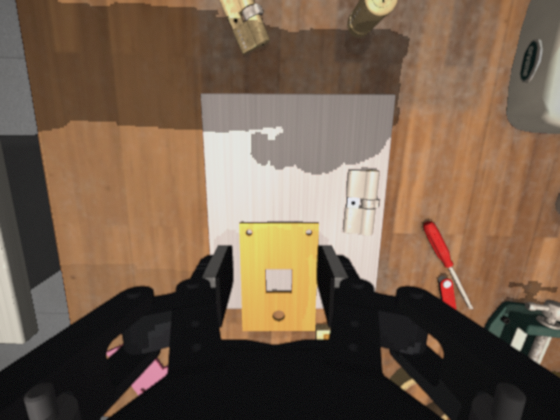

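The wrist view shows the plate square, its front edge at row ≈332 and the block's right end at row ≈309. I'll measure with edge lines.

```bash
cat > w.py <<'E'
from h import *
import pickle,sys
im=cv2.imread(sys.argv[1])[:,:,::-1].astype(float); c=pickle.load(open(sys.argv[2],"rb"))
r0,r1,cl,cr=[eval(a) for a in sys.argv[3:7]]  # row ranges front, back, block; cols right side
def edge(ch,cols,rows,z):
    g=cv2.GaussianBlur(ch,(3,3),0); pts=[]
    for u in cols:
        d=np.abs(np.diff(g[rows[0]:rows[1],u])); i=d.argmax()
        lo,hi=max(i-2,0),i+3; pts.append((u,rows[0]+.5+np.average(np.arange(lo,min(hi,len(d))),weights=d[lo:hi])))
    p=ray(c,pts,z); k=np.ones(len(p),bool)
    for _ in range(4):
        f=np.polyfit(p[k,0],p[k,1],1); e=p[:,1]-np.polyval(f,p[:,0]); k=np.abs(e)<max(.001,1.5*e[k].std())
    return f,p[:,0].mean(),k.sum()
sat=im.max(2)-im.min(2)
F=edge(sat,[*range(250,272),*range(288,310)],r0,.046); Bk=edge(sat,range(255,302),r1,.046)
E=edge(sat,[*range(228,238),*range(345,378)],cl,.04)
for n,x in(("front",F),("back",Bk),("edge",E)): print(n,x[0][0],np.polyval(x[0],.5),x[2])
print("over",(np.polyval(E[0],.497)-np.polyval(F[0],.497)),"length",np.polyval(Bk[0],.497)-np.polyval(F[0],.497))
E
python3 w.py pics/w1.png w1.pkl '(322,340)' '(212,230)' '(300,318)' 0
python3 - <<'E'
from h import *
s=r.state();print(s["time_s"],s["tool_pos"])
E
```

```text
front 0.03278767114814347 -0.09078624393351999 44
back 0.03082310972791353 0.04994736485708805 47
edge 0.03793799508682281 -0.06305042611015756 17
over 0.0277203668515464 length 0.14073950247486872
10.1 [0.50032326 0.08460145 0.22057745]
```

```bash
python3 - <<'E'
import cv2,numpy as np
im=cv2.imread("pics/w1.png").astype(int)
for u in(220,226,230,234,238,322,330,340,350,360,370,376): print(u,[(im[v,u].max()-im[v,u].min()) for v in range(300,320)])
E
```

```text
220 [np.int64(3), np.int64(1), np.int64(2), np.int64(1), np.int64(3), np.int64(2), np.int64(2), np.int64(1), np.int64(3), np.int64(2), np.int64(1), np.int64(3), np.int64(1), np.int64(0), np.int64(1), np.int64(1), np.int64(0), np.int64(1), np.int64(1), np.int64(1)]
226 [np.int64(2), np.int64(2), np.int64(2), np.int64(5), np.int64(5), np.int64(7), np.int64(10), np.int64(15), np.int64(26), np.int64(45), np.int64(59), np.int64(63), np.int64(71), np.int64(75), np.int64(77), np.int64(79), np.int64(80), np.int64(80), np.int64(80), np.int64(77)]
230 [np.int64(22), np.int64(23), np.int64(23), np.int64(23), np.int64(24), np.int64(23), np.int64(23), np.int64(27), np.int64(39), np.int64(60), np.int64(75), np.int64(77), np.int64(76), np.int64(77), np.int64(77), np.int64(77), np.int64(77), np.int64(76), np.int64(77), np.int64(76)]
234 [np.int64(23), np.int64(24), np.int64(23), np.int64(23), np.int64(23), np.int64(23), np.int64(24), np.int64(27), np.int64(37), np.int64(56), np.int64(69), np.int64(71), np.int64(71), np.int64(71), np.int64(69), np.int64(68), np.int64(67), np.int64(68), np.int64(71), 
[... 1470 characters left out ...]
, np.int64(0), np.int64(1), np.int64(3), np.int64(1), np.int64(2), np.int64(2), np.int64(1), np.int64(1), np.int64(1), np.int64(1), np.int64(1), np.int64(1), np.int64(2)]
370 [np.int64(2), np.int64(2), np.int64(1), np.int64(3), np.int64(3), np.int64(2), np.int64(2), np.int64(2), np.int64(2), np.int64(1), np.int64(3), np.int64(3), np.int64(1), np.int64(2), np.int64(2), np.int64(2), np.int64(1), np.int64(2), np.int64(2), np.int64(2)]
376 [np.int64(2), np.int64(3), np.int64(1), np.int64(1), np.int64(1), np.int64(1), np.int64(2), np.int64(1), np.int64(0), np.int64(3), np.int64(1), np.int64(2), np.int64(3), np.int64(1), np.int64(1), np.int64(2), np.int64(1), np.int64(1), np.int64(3), np.int64(1)]
```

```bash
sed -i 's/\*range(345,378)/*range(320,324)/' w.py; python3 w.py pics/w1.png w1.pkl '(322,340)' '(212,230)' '(300,318)' 0
```

```text
front 0.03278767114814347 -0.09078624393351999 44
back 0.03082310972791353 0.04994736485708805 47
edge 0.030053940025961057 -0.06339380890563015 14
over 0.02740063622125638 length 0.14073950247486872
```

```bash
python3 -m handwheel '[[0,[0,0,-0.95],0],[0,[0,0,-0.95],0],[0,[0,0,-0.95],0],[0,[0,0,-0.95],0],[0,[0,0,-0.7],0]]'|head -4; python3 -m handwheel '[[0,[0,0,0],0],[0,[0.01,-0.25,0],0],[0,[0.01,-0.25,0],0],[0,[0,0,0],0]]'|head -4;  python3 -m handwheel '[[0,[0,-0.1,0],0],[0,[0,-0.1,0],0],[0,[0,-0.1,0],0],[0,[0,-0.1,0],0],[0,[0,0,0],0]]'|head -4
```

```text
time_s: 10.72
tool_pos: [0.4976, 0.0842, 0.0374]
ee_rot: [-0.001, 0.696, 0.718, -0.001]
wrist_force: [-19.2, 0.4, 296.0]
time_s: 11.22
tool_pos: [0.5005, 0.0629, 0.0397]
ee_rot: [-0.0, 0.697, 0.717, -0.0]
wrist_force: [-0.7, 0.2, -0.0]
time_s: 11.85
tool_pos: [0.5006, 0.0474, 0.0401]
ee_rot: [0.0, 0.697, 0.717, -0.0]
wrist_force: [-1.6, 0.8, -1.5]
```

```bash
python3 -m handwheel '[[0,[0,0,0],0],[0,[0,0.2,0],0],[0,[0,0.385,0],0],[0,[0,0,0.9],0],[0,[0,0,1],0]]'|head -2; python3 -m handwheel '[[0,[0,0,1],0],[0,[0,0,1],0],[0,[0,0,0.6],0],[0,[0,0,0],0]]'|head -2
python3 - <<'E'
from h import *
import pickle
c=get_calibration("wrist");im=camera("wrist"); cv2.imwrite("pics/w2.png",im[:,:,::-1])
pickle.dump(c,open("w2.pkl","wb"))
E
```

```text
time_s: 12.48
tool_pos: [0.4998, 0.0725, 0.1163]
time_s: 12.98
tool_pos: [0.502, 0.0722, 0.2222]
```

View pics/w2.png

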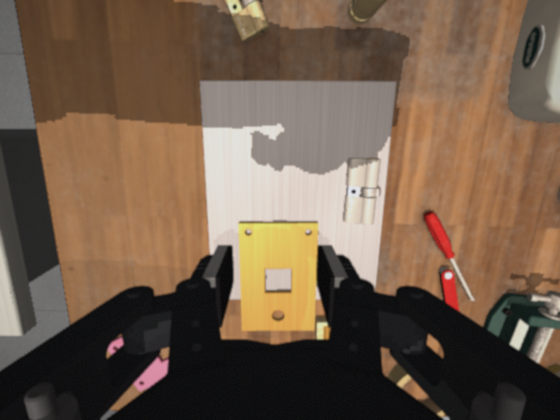

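The fast descent just before the last push overshot, and the fingertips struck the block top: the wrist reading was 296 N, over the 120 N limit. That can't be undone. I'll finish the placing and report it.

```bash
python3 w.py pics/w2.png w2.pkl '(322,340)' '(212,230)' '(290,308)' 0; python3 - <<'E'
from h import *
s=r.state();print(s["time_s"],s["wrist_force"])
E
```

```text
front 0.0319633670542083 -0.10293390927947745 44
back 0.03234241461503053 0.03762108459968469 47
edge 0.030307304939484726 -0.06344313464428825 13
over 0.03949574282153337 length 0.14055385673647966
13.025 [-0.4616649  -0.26669533 -0.82061715]
```

Overhang 39.5 mm, yaw error about 2 mrad, full width on the block, arm 18 cm above. Handing in.

```bash
python3 -c "
from station import r
print(r.close_job())"
```

```text
the job is handed in; nothing more can be done
None
```

The plate is in place but the run probably fails on force: my fast second descent hit the block top and the wrist read 296 N, over the 120 N limit. By the wrist camera the hole end overhangs by about 39.5 mm, within about 2 mrad of square and full width on the block, with only the plate pushed, the other items untouched, the robot clear, and the job handed in at about 13 s.

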